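Unclip the length stop and slide it to its click

ROBOT

A 6-joint arm with a two-finger parallel gripper is mounted at the origin on a cart in front of the work surface, level with it; the furniture and walls round the work are solid. World frame = base frame: x ahead of the robot, y to its left, z up, the work surface at z = 0. Lengths are in m, angles in rad, forces in N, time in s.
With the tool pointing down it reaches from about 0.325 to 1 m from the base axis. Payload 5.1 kg.
Tool frame: the origin (TCP) lies at the very end of the fingers, on their centre line; the grasp point (between the pads) lies 19 mm behind it; z points along the fingers, y is the direction in which the jaws open and shut (so a half turn about z gives the same grasp; the last joint's range is limited). The gripper opens to 85 mm and grips with 20 to 120 N. Pads are 22 mm wide; open, the fingers measure 114 mm over their backs; the gripper's body (76 mm by 85 mm) begins 54 mm behind the grasp point. The pads swing forward as they close: fully open they stand 13 mm farther back than shut.
Start: joints at [-1.282, 0.124, 1.65, -0, 1.367, -0.083], TCP at [0.236, -0.606, 0.231] pointing down, gripper open.
Joint ranges: [-2.61, 2.61], [-1.02, 2.33], [0.03, 2.71], [-1.35, 4.49], [0.32, 2.68], [-2.91, 2.91]. Speed limits (rad/s): [2.57, 2.57, 3.14, 3.14, 3.14, 3.14].

INTERFACE

Orientations are given as a unit quaternion [x, y, z, w].
In Python, from cell import arm gives the robot as it stands. The module is installed in compiled form; this text tells all that it offers.
- The arm moves only by the tool move_arm, never from a script. Its argument "motion" is a list of rows, each an object with "offset": the shift along the tool's x, y, z in m, a list of three; "roll": the turn about the tool's z in rad. A call has 1 to 8 rows; each row is the pose to reach, as a shift and turn from the pose commanded when the call began, along the tool's axes at that moment; what a row does not reach only later rows make up. A row lasts 1/10 s, in which the tool goes at most 50 mm and 8.59 degrees, less where a joint would pass 70% of its speed; a pose out of reach is approached as far as the arm can. A call with a gripper value outside its range is refused whole. "grip" is the finger opening in m, from 0 to 0.0854, set as the call begins (left out, the last holds). The fingers move at their own pace and stop on an object; "grip_force" is the grip in N (left out, the last holds). Time passes only in rows, so rows that repeat a pose let the fingers close. It gives the time, the measured TCP pose, the force and the opening at its end, in the units of the state.
- arm.read_state(): the state, without advancing time (a new reading comes with each control period).
- arm.snapshot(name): name is "scene" or "top"; returns a dict with "color" (420x560x3 uint8, red, green, blue), "camera_matrix" (3x3 intrinsics, pixels), "pose" (4x4, takes a point from camera to world coordinates). Camera axes: x right, y down, z forward; pixel columns grow to the right and rows downward; lengths in m; the calibration is good to about 2 mm. A picture is of the moment at which its call begins. There is no depth.
- arm.hand_in(): hands the job in, once; it reports no verdict.
The state is a dict: "clock": time; "joint_pos": joint angles; "joint_vel": joint speeds; "joint_efforts": joint torques, N m; "tool_pos": TCP position; "eef_rot": TCP orientation; "contact_force": force on the tool from outside, world axes, zero at the start; "moment": the same for the moment, N m; "finger_gap": opening from 0.0 (shut) to 1.0 (fully open).
Only numpy, scipy, OpenCV 4.12 (cv2) and the standard library are available. Lean on these libraries where they do the work, as an engineer would, in place of code of your own. Each camera call takes 0.05 s, during which the arm holds its last target. There are 200 camera calls.

TASK

Free the length stop on the slotted rail: pull the steel parking clip straight up off the rail against its sprung catch and put it down in the parts tray. Then take the stop's carriage by its tab, slide it along the rail past where the clip sat until you feel its sprung ball click into the notch, and finish while still holding the carriage there, seated in the notch, so that I can tighten its screw. Leave the other things on the bench where they are.

Things in the scene. Friction and masses are not known exactly. Their poses are not given: they have to be found in the camera images.
- rail: Fixed aluminium rail, slot along its top, 440 mm long (y), 40 wide, 34 high; 86 mm over its feet; end blocks 46 high. Origin: centre of its underside, on the bench; z up. The clip's pocket is at y = +50 mm, the carriage starts on its +y side and can go to y = -140 mm. One notch is hidden in the slot, somewhere from y = -20 to -110 mm, different each time.
- clip: Loose bright steel U-clip over the rail, 0.1 to 0.17 kg. Origin: between its leg bottoms (11 mm above the bench when seated); x across the rail, 56 mm over the legs; y along, 24 mm. Bridge top at z = 31 mm, on it a grip tab to z = 65, 16 (x) by 20 (y). Two sprung balls in the rail catch its toes: 10 to 18 N straight up frees it; legs clear the rail after 25 mm. It can stand on its legs.
- carriage: Dark steel carriage, slides along the rail's y (2.5 N drag), cannot leave it. Origin: centre of its plate's underside, 34 mm above the bench; axes as the rail's. Plate 54 (x) by 50 (y) by 10 mm; grip tab on it from z = 10 to 44 mm, 24 (x) by 16 (y). Stop finger reaches 60 mm to -x, clamp screw 42 mm to +x. Starts 150 to 180 mm to +y of the rail's centre.
- ball (a joint): Sprung ball under the carriage, in the slot: about 0.001 m on the flat, 0.0045 seated in the notch, 0.003 when 2.5 mm off its centre. From 6 mm off, on either side, the notch draws the carriage to its centre, with about 10 N from 3 mm inwards; leaving takes about 13 N, drag included. Left free there, the carriage centres itself.
- batten_1: Bystander: dark wooden batten end, 30 x 85 x 30 mm, lying behind the rail.
- mallet: Bystander: wooden mallet, 249 mm tall, standing at the back.
- tray: Fixed open steel parts tray, 120 mm (x) by 100 mm (y), 22 mm high, walls and floor 3 mm, in front of the rail's right-hand end. Origin: centre of its underside, on the bench; axes along its sides.
- red_cube: Bystander: dark red wooden block, 38 x 40 x 46 mm, among the offcuts in front.
- turned_stub: Bystander: turned wooden stub, 140 mm long, 30 thick, among the offcuts in front of the rail. The loose-looking offcuts heaped there, up to 67 mm high, are fixed.
- batten_2: Bystander: wooden batten, 45 x 120 x 38 mm, in front on the left.

How it is judged:
On the way, in this order (a step that is already met when the one before it is completed fails the run):
1. the clip is pulled up off the rail (z of clip in the frame of rail above 0.045 m), for 0.1 s.
2. the clip lies in the tray, let go (x of clip in the frame of tray between -0.055 and 0.055 m and y of clip in the frame of tray between -0.045 and 0.045 m and height (world z) of clip below 0.035 m and contact force between clip and the fingers below 0.1 N and linear speed of clip below 0.03 m/s), for 0.2 s.
At the end, for the whole second after the job is handed in: Carriage at rest, its ball seated in the notch (reads over 3 mm: within about 2.5 mm of its centre), held by the fingers (over 3 N); the clip at rest in the tray, let go, its origin inside the tray's walls and under 35 mm high (value of joint ball above 0.003 m and linear speed of carriage below 0.01 m/s and contact force between carriage and the fingers above 3 N and x of clip in the frame of tray between -0.055 and 0.055 m and y of clip in the frame of tray between -0.045 and 0.045 m and height (world z) of clip below 0.035 m and contact force between clip and the fingers below 0.1 N and contact force between clip and the arm below 0.1 N and linear speed of clip below 0.02 m/s); the arm keeps its last pose, push and grip.
It fails at once if a bystander is knocked away (moved over 30 mm) (distance of any of batten_1, mallet, red_cube, turned_stub, batten_2 from where it was at the start of the episode above 0.03 m).
It also fails if it takes over 64 s, if anything falls off the work surface, if the arm or the gripper's body presses on something with over 40 N, if the wrist force passes 120 N, or if a joint passes its speed limit or range.

## Working session

There is one attempt and no reset: what is moved stays moved. The work goes in short steps, Python scripts to look and compute and a tool call to move; the robot and the scene stay as the last step left them, time stands still between calls to the robot, and variables do not carry over. Pictures are saved under pics/ and viewed, about 8 in all and at most 12, crops included, and the job is handed in when it is done.

Besides the shell and the picture viewer there is one more tool, called after "Emit:" by a JSON object that holds its "op" and its "data", one argument or row to a line. move_arm: Moves the arm, as the interface text tells. Its arguments: {"type":"object","properties":{"motion":{"type":"array","items":{"type":"object","properties":{"offset":{"type":"array","items":{"type":"number"}},"roll":{"type":"number"}}}},"grip":{"type":"number"},"grip_force":{"type":"number"}},"required":["motion"]}

```bash
mkdir -p pics; python3 - <<'E'
from cell import arm
import cv2,pickle
s=arm.read_state(); print(s)
for n in("scene","top"):
    d=arm.snapshot(n); pickle.dump(d,open(f"{n}.pkl","wb"))
    print(n,d["camera_matrix"],d["pose"])
    cv2.imwrite(f"pics/{n}0.png",cv2.resize(d["color"][:,:,::-1],(800,600),interpolation=cv2.INTER_CUBIC))
E
```

```text
{'clock': 0.0, 'joint_pos': array([-1.28158449e+00,  1.24496272e-01,  1.65165484e+00,  1.12469026e-05,
        1.36749808e+00, -8.25887091e-02]), 'joint_vel': array([-1.73129973e-03, -1.22311530e-03,  4.98153375e-04,  7.27948748e-04,
        7.02176300e-05, -9.86552067e-04]), 'joint_efforts': array([-2.59414577e-03, -4.23608816e+01, -3.65454841e+01, -2.36588958e-04,
        6.95234208e-03,  1.64585828e-05]), 'tool_pos': array([ 0.23595118, -0.60501659,  0.23007006]), 'eef_rot': array([ 9.82769942e-01,  1.84830150e-01, -1.00565730e-04, -1.02335075e-03]), 'contact_force': array([ 0.82723308,  0.30395334, -0.20966443]), 'moment': array([ 0.00886044, -0.0181803 ,  0.02533122]), 'finger_gap': 0.9991345023961143}
scene [[489.15926389   0.         280.82211814]
 [  0.         489.15926389 209.68461766]
 [  0.           0.           1.        ]] [[-0.71255872 -0.34467662  0.61111218 -0.10640696]
 [-0.7016052   0.35401764 -0.61840251  0.6911849 ]
 [-0.0031956  -0.86940758 -0.49408526  0.63759735]
 [ 0.          0.          0.          1.        ]]
top [[504.40229835   0.         272.71654295]
 [  0.         504.40229835 212.73410886]
 [  0.           0.           1.        ]] [[-0.00797369 -0.99320826  0.11607662  0.46340282]
 [-0.99973407  0.01042976  0.0205671  -0.03537703]
 [-0.02163807 -0.11588175 -0.9930273   1.08437426]
 [ 0.          0.          0.          1.        ]]
```

View pics/scene0.png

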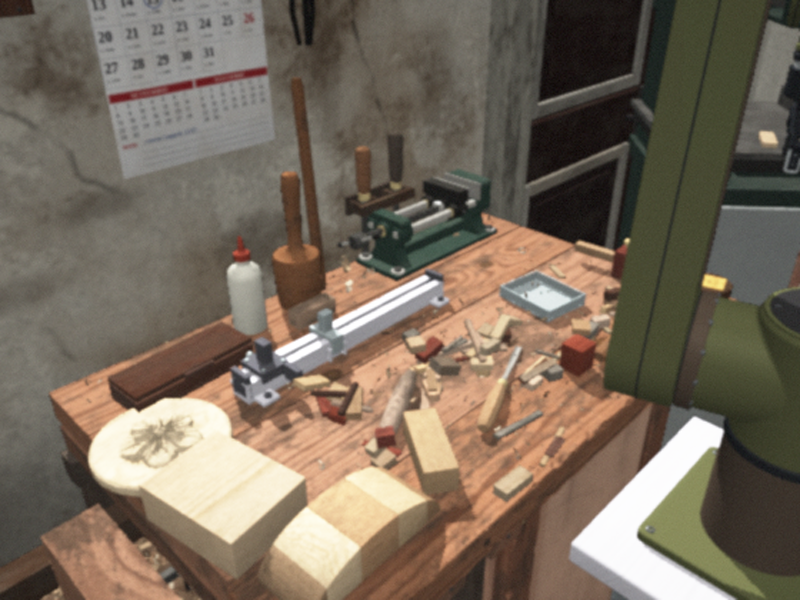

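View pics/top0.png

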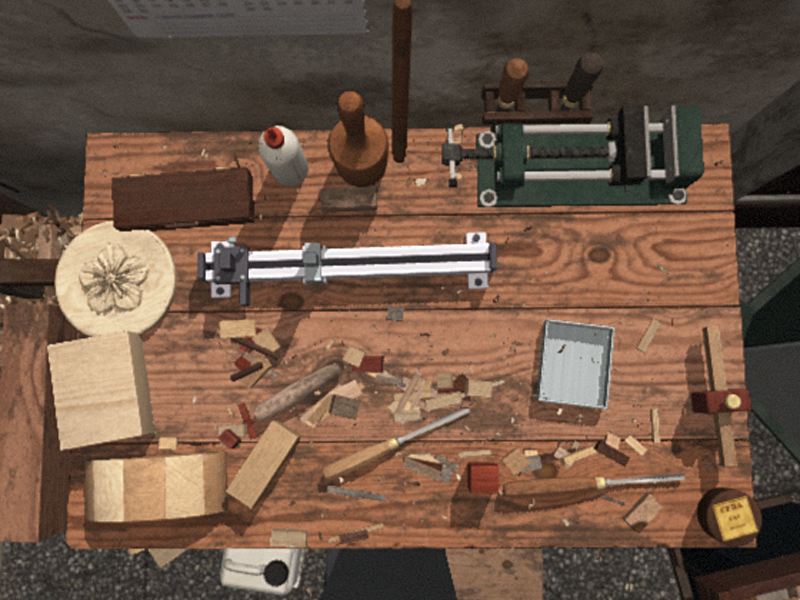

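The scene view shows the rail, with the clip at about (325,330) and the carriage at (265,355). In the top view, the clip is at (313,262), the carriage at (230,262) and the tray at (576,365). Next I'll enlarge the rail and the tray.

```bash
python3 - <<'E'
import cv2,pickle,numpy as np
c=pickle.load(open("top.pkl","rb"))["color"][:,:,::-1]
a=cv2.resize(c[160:220,130:360],None,fx=3.4,fy=3.4,interpolation=cv2.INTER_CUBIC) # 782x204
b=cv2.resize(c[215:295,365:445],None,fx=4,fy=4,interpolation=cv2.INTER_CUBIC)
e=cv2.resize(c[160:210,190:250],None,fx=6.4,fy=6.4,interpolation=cv2.INTER_CUBIC)
o=np.zeros((530,790,3),np.uint8); o[:a.shape[0],:a.shape[1]]=a; o[208:528,:320]=b; o[208:528,350:350+e.shape[1]]=e
cv2.imwrite("pics/crop1.png",o)
E
```

```text
(no output)
```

View pics/crop1.png

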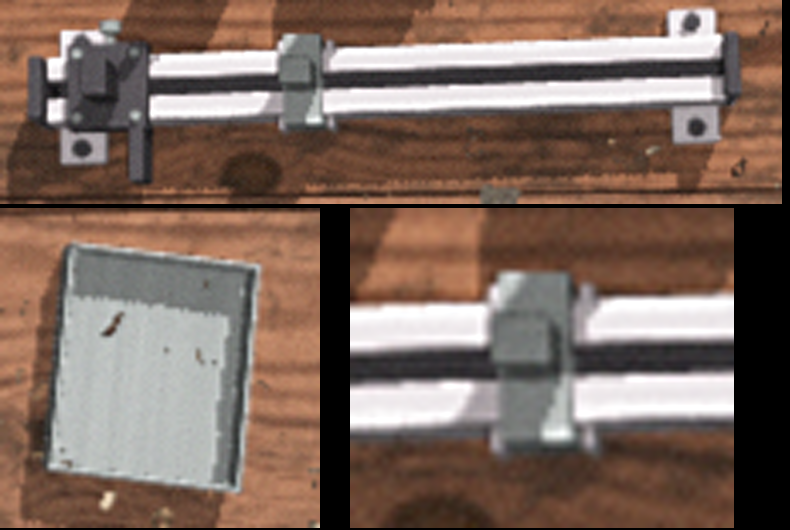

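The crop shows the rail tilted slightly in yaw. The slot centre runs from about (200,81) to (700,68), the bridge spans (495..572, 272..450), the clip tab top is near (524,336), the carriage tab top is near (94,72), and the tray corners are (68,244), (260,266), (238,490) and (48,468).

```bash
cat >h.py <<'E'
import numpy as np
def ray(d,u,v,z):
    K,T=d["camera_matrix"],d["pose"]
    r=T[:3,:3]@np.linalg.solve(K,[u,v,1.]); o=T[:3,3]
    return (o+r*(z-o[2])/r[2])
E
python3 - <<'E'
import pickle,numpy as np
from h import ray
d=pickle.load(open("top.pkl","rb"))
def A(u,v,z):return ray(d,130+u/3.4-.35,160+v/3.4-.35,z)
def B(u,v,z):return ray(d,365+u/4-.4,215+(v-208)/4-.4,z)
def E(u,v,z):return ray(d,190+(u-350)/6.4-.4,160+(v-208)/6.4-.4,z)
P=lambda n,p:print(n,p.round(4))
for n,p in dict(slotL=A(200,81,.034),slotR=A(700,68,.034),upL=A(200,55,.034),upR=A(700,38,.034),loL=A(200,117,.034),loR=A(700,103,.034),
 endL_out=A(29,90,.046),endR_out=A(738,66,.046),endL_in=A(44,90,.046),endR_in=A(723,66,.046),
 holeTL=A(82,148,.006),holeTR1=A(691,22,.006),holeBR=A(697,127,.006),
 clipTL=E(495,272,.042),clipBR=E(572,450,.042),clipTabc=E(524,336,.076),cTL=A(68,43,.044),cBR=A(150,128,.044),carTab=A(94,72,.078)).items():P(n,p)
c=[B(68,244,.022),B(260,266,.022),B(238,490,.022),B(48,468,.022)]
for p in c:P('tray',p)
print('size',[np.linalg.norm(c[i]-c[i-1]).round(4) for i in range(4)],'ctr',np.mean(c,0).round(4))
E
```

```text
slotL [0.6505 0.1644 0.034 ]
slotR [ 0.655  -0.1466  0.034 ]
upL [0.6669 0.1646 0.034 ]
upR [ 0.6739 -0.147   0.034 ]
loL [0.6278 0.1642 0.034 ]
loR [ 0.633  -0.1461  0.034 ]
endL_out [0.644 0.268 0.046]
endR_out [ 0.6538 -0.1686  0.046 ]
endL_in [0.6439 0.2587 0.046 ]
endR_in [ 0.6539 -0.1594  0.046 ]
holeTL [0.613  0.2448 0.006 ]
holeTR1 [ 0.69   -0.1445  0.006 ]
holeBR [ 0.6222 -0.1468  0.006 ]
clipTL [0.6781 0.1129 0.042 ]
clipBR [0.6186 0.0873 0.042 ]
clipTabc [0.6503 0.0987 0.076 ]
cTL [0.6736 0.245  0.044 ]
cBR [0.6197 0.1931 0.044 ]
carTab [0.6489 0.2198 0.078 ]
tray [ 0.5621 -0.2425  0.022 ]
tray [ 0.5495 -0.3424  0.022 ]
tray [ 0.4333 -0.326   0.022 ]
tray [ 0.4453 -0.2283  0.022 ]
size [np.float64(0.1177), np.float64(0.1007), np.float64(0.1174), np.float64(0.0984)] ctr [ 0.4976 -0.2848  0.022 ]
```

```bash
cat >>h.py <<'E'
def go(x,y,z,a):
    "tool offset + roll from the measured pose to TCP (x,y,z), tool x heading a (jaws along heading a-90deg)"
    from cell import arm
    from scipy.spatial.transform import Rotation as R
    s=arm.read_state(); M=R.from_quat(s["eef_rot"]).as_matrix(); h=np.arctan2(M[1,0],M[0,0])
    print("t",round(s["clock"],2),"pos",s["tool_pos"].round(4),"head",h.round(4),"F",s["contact_force"].round(1),"gap",round(s["finger_gap"]*85.4,1))
    print("offset",(M.T@(np.array([x,y,z])-s["tool_pos"])).round(4),"roll",round(h-a,4))
E
```

Emit:
{"op": "move_arm", "data": {
  "motion": [
    {"offset":[0.04,-0.0313,0.005],"roll":0.05},
    {"offset":[0.08,-0.0625,0.01],"roll":0.1},
    {"offset":[0.12,-0.094,0.02],"roll":0.15},
    {"offset":[0.16,-0.125,0.03],"roll":0.2},
    {"offset":[0.2,-0.156,0.04],"roll":0.25},
    {"offset":[0.24,-0.1875,0.05],"roll":0.3},
    {"offset":[0.28,-0.219,0.05],"roll":0.354},
    {"offset":[0.32,-0.25,0.05],"roll":0.354}
  ],
  "grip": 0.06
}}

```text
clock: 0.9
tool_pos: [0.4382, -0.2631, 0.1803]
eef_rot: [1.0, 0.008, -0.001, -0.0]
contact_force: [1.4, -0.5, 0.0]
finger_gap: 0.698
```

```bash
python3 -c "
from h import go; go(.650,.099,.15,.018)"
```

```text
t 0.9 pos [ 0.4382 -0.2631  0.1803] head 0.0165 F [ 1.4 -0.5  0. ] gap 59.6
offset [ 0.2178 -0.3585  0.0304] roll -0.0015
```

Emit:
{"op": "move_arm", "data": {
  "motion": [
    {"offset":[0.027,-0.044,0.004]},
    {"offset":[0.054,-0.088,0.008]},
    {"offset":[0.081,-0.132,0.012]},
    {"offset":[0.108,-0.176,0.016]},
    {"offset":[0.135,-0.22,0.02]},
    {"offset":[0.162,-0.264,0.024]},
    {"offset":[0.189,-0.31,0.03]},
    {"offset":[0.213,-0.352,0.03]}
  ]
}}

```text
schema error: expected keys offset, roll
```

Emit:
{"op": "move_arm", "data": {
  "motion": [
    {"offset":[0,0,0]},
    {"offset":[0,0,0]},
    {"offset":[0,0,0]}
  ]
}}

```text
schema error: expected keys offset, roll
```

```bash
python3 - <<'E'
from h import go; go(.650,.099,.05,.018)
from cell import arm
import cv2,numpy as np,pickle
o=[]
for n in("scene","top"):
    d=arm.snapshot(n); pickle.dump(d,open(n+"1.pkl","wb")); c=d["color"][:,:,::-1]
    c=c[190:300,150:330] if n=="scene" else c[130:240,130:310]
    o.append(cv2.resize(c,(480,293),interpolation=cv2.INTER_CUBIC))
cv2.imwrite("pics/pre.png",np.vstack(o))
E
```

```text
t 0.9 pos [ 0.4382 -0.2631  0.1803] head 0.0165 F [ 1.4 -0.5  0. ] gap 59.6
offset [ 0.2179 -0.3584  0.1304] roll -0.0015
```

View pics/pre.png

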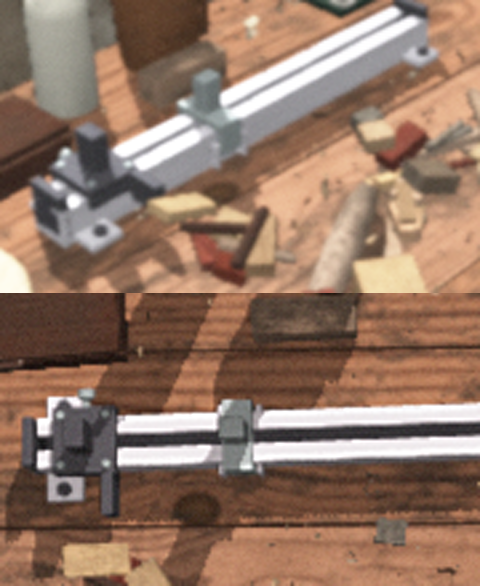

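The moves were refused because every row needs a roll. This view is unobstructed, though: the clip tab top is at about (206,74) and the carriage tab top at (91,130) in the scene crop. I'll use them to cross-check the positions.

Emit:
{"op": "move_arm", "data": {
  "motion": [
    {"offset":[0.027,-0.044,0.004],"roll":0},
    {"offset":[0.054,-0.088,0.008],"roll":0},
    {"offset":[0.081,-0.132,0.012],"roll":0},
    {"offset":[0.108,-0.176,0.016],"roll":0},
    {"offset":[0.135,-0.22,0.02],"roll":0},
    {"offset":[0.162,-0.264,0.024],"roll":0},
    {"offset":[0.189,-0.31,0.03],"roll":0},
    {"offset":[0.213,-0.352,0.03],"roll":0}
  ]
}}

```text
clock: 1.8
tool_pos: [0.639, 0.0803, 0.1504]
eef_rot: [1.0, 0.009, -0.001, 0.0]
contact_force: [1.2, -0.2, 0.2]
finger_gap: 0.703
```

Emit:
{"op": "move_arm", "data": {
  "motion": [
    {"offset":[0,0,0],"roll":0},
    {"offset":[0,0,0],"roll":0},
    {"offset":[0,0,0],"roll":0}
  ]
}}

```text
clock: 2.1
tool_pos: [0.6383, 0.0782, 0.1512]
eef_rot: [1.0, 0.008, -0.0, 0.0]
contact_force: [0.1, -0.6, 0.2]
finger_gap: 0.706
```

```bash
python3 - <<'E'
from h import go,ray; go(.650,.099,.05,.018)
import pickle
d=pickle.load(open("scene1.pkl","rb"))
for u,v,z in((206,74,.076),(91,130,.078)):print(ray(d,150+u/2.667,190+v/2.667,z).round(4))
E
```

```text
t 2.1 pos [0.6383 0.0782 0.1512] head 0.0169 F [ 0.1 -0.6  0.2] gap 60.3
offset [ 0.0122 -0.0207  0.1012] roll -0.0011
[0.6491 0.099  0.076 ]
[0.6445 0.2203 0.078 ]
```

The two cameras agree: the clip tab is at (0.650, 0.099) and the carriage tab at about (0.648, 0.220).

Emit:
{"op": "move_arm", "data": {
  "motion": [
    {"offset":[0.012,-0.021,0.01],"roll":0},
    {"offset":[0.012,-0.021,0.03],"roll":0},
    {"offset":[0.012,-0.021,0.055],"roll":0},
    {"offset":[0.012,-0.021,0.075],"roll":0},
    {"offset":[0.012,-0.021,0.09],"roll":0},
    {"offset":[0.012,-0.021,0.1],"roll":0},
    {"offset":[0.012,-0.021,0.1],"roll":0},
    {"offset":[0.012,-0.021,0.1],"roll":0}
  ]
}}

```text
clock: 2.9
tool_pos: [0.6508, 0.1002, 0.0524]
eef_rot: [1.0, 0.009, 0.001, -0.0]
contact_force: [-0.1, 0.8, -0.1]
finger_gap: 0.701
```

Emit:
{"op": "move_arm", "data": {
  "motion": [
    {"offset":[0,0,0],"roll":0},
    {"offset":[0,0,0],"roll":0},
    {"offset":[0,0,0],"roll":0},
    {"offset":[0,0,0],"roll":0},
    {"offset":[0,0,0],"roll":0},
    {"offset":[0,0,0],"roll":0}
  ],
  "grip": 0.01,
  "grip_force": 80
}}

```text
clock: 3.5
tool_pos: [0.6512, 0.1007, 0.0529]
eef_rot: [1.0, 0.009, 0.001, -0.0]
contact_force: [-0.5, -0.4, 5.1]
finger_gap: 0.217
```

```bash
python3 - <<'E'
from h import go; go(.650,.099,.10,.018)
from cell import arm
import cv2
d=arm.snapshot("scene"); c=d["color"][130:310,130:370,::-1]
cv2.imwrite("pics/grip1.png",cv2.resize(c,(720,540),interpolation=cv2.INTER_CUBIC))
E
```

```text
t 3.5 pos [0.6512 0.1007 0.0529] head 0.0179 F [-0.5 -0.4  5.1] gap 18.5
offset [-0.0011  0.0017 -0.0471] roll -0.0001
```

View pics/grip1.png

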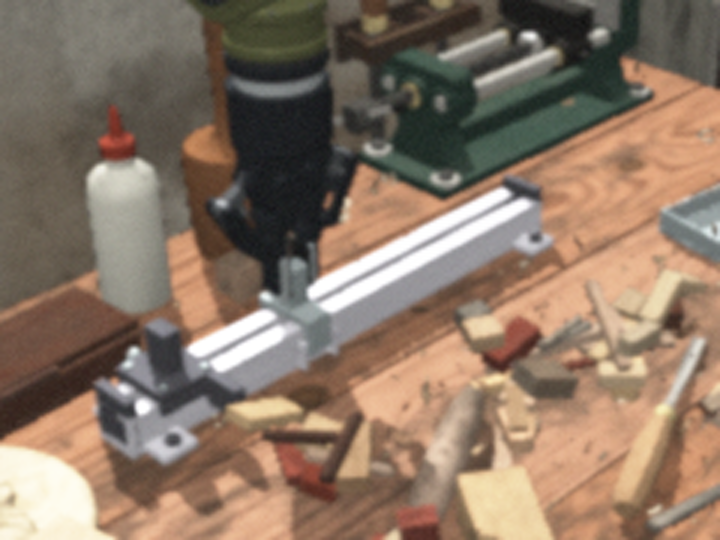

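The fingers straddle the tab at (295,280), and an 18.5 mm gap matches the tab's 20 mm. Next, pull straight up.

Emit:
{"op": "move_arm", "data": {
  "motion": [
    {"offset":[0,0,-0.005],"roll":0},
    {"offset":[0,0,-0.01],"roll":0},
    {"offset":[0,0,-0.015],"roll":0},
    {"offset":[0,0,-0.025],"roll":0},
    {"offset":[0,0,-0.035],"roll":0},
    {"offset":[0,0,-0.05],"roll":0},
    {"offset":[0,0,-0.07],"roll":0},
    {"offset":[0,0,-0.09],"roll":0}
  ],
  "grip_force": 100
}}

```text
clock: 4.35
tool_pos: [0.65, 0.1006, 0.1435]
eef_rot: [1.0, 0.009, -0.0, -0.0]
contact_force: [0.0, -0.7, -1.4]
finger_gap: 0.213
```

```bash
python3 - <<'E'
from h import go; go(.4976,-.2848,.142,.018)
from cell import arm
import cv2
d=arm.snapshot("scene"); c=d["color"][100:310,110:390,::-1]
cv2.imwrite("pics/lift.png",cv2.resize(c,(560,420),interpolation=cv2.INTER_CUBIC))
E
```

```text
t 4.35 pos [0.65   0.1006 0.1435] head 0.0178 F [ 0.  -0.7 -1.4] gap 18.2
offset [-0.1593  0.3827  0.0015] roll -0.0002
```

View pics/lift.png

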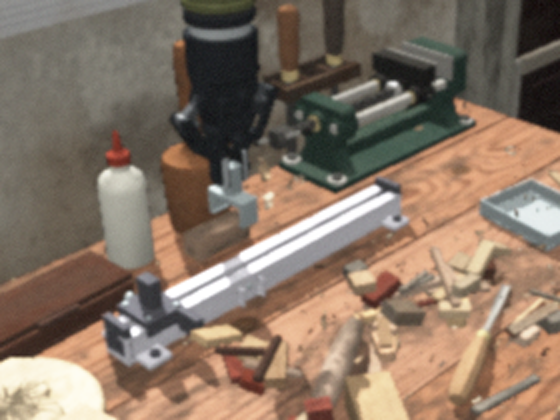

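The clip is held level, clear of the rail, at about (233,195). Now carry it to the tray.

Emit:
{"op": "move_arm", "data": {
  "motion": [
    {"offset":[-0.015,0.036,0],"roll":0},
    {"offset":[-0.034,0.081,0],"roll":0},
    {"offset":[-0.053,0.127,0],"roll":0},
    {"offset":[-0.072,0.173,0],"roll":0},
    {"offset":[-0.091,0.219,0],"roll":0},
    {"offset":[-0.11,0.265,0],"roll":0},
    {"offset":[-0.129,0.31,0],"roll":0},
    {"offset":[-0.147,0.353,0],"roll":0}
  ]
}}

```text
clock: 5.2
tool_pos: [0.5085, -0.2567, 0.1425]
eef_rot: [1.0, 0.009, 0.0, 0.0]
contact_force: [0.6, -0.1, -0.9]
finger_gap: 0.211
```

```bash
python3 -c "
from h import go; go(.4976,-.2848,.046,.018)"
```

```text
t 5.2 pos [ 0.5085 -0.2567  0.1425] head 0.0176 F [ 0.6 -0.1 -0.9] gap 18.0
offset [-0.0115  0.0279  0.0965] roll -0.0004
```

Emit:
{"op": "move_arm", "data": {
  "motion": [
    {"offset":[-0.006,0.014,0],"roll":0},
    {"offset":[-0.0115,0.028,0.01],"roll":0},
    {"offset":[-0.0115,0.028,0.03],"roll":0},
    {"offset":[-0.0115,0.028,0.055],"roll":0},
    {"offset":[-0.0115,0.028,0.075],"roll":0},
    {"offset":[-0.0115,0.028,0.087],"roll":0},
    {"offset":[-0.0115,0.028,0.09],"roll":0},
    {"offset":[-0.0115,0.028,0.09],"roll":0}
  ]
}}

```text
clock: 6.0
tool_pos: [0.4988, -0.2826, 0.0514]
eef_rot: [1.0, 0.009, -0.0, -0.0]
contact_force: [1.1, -0.3, -1.1]
finger_gap: 0.211
```

Emit:
{"op": "move_arm", "data": {
  "motion": [
    {"offset":[0,0,0.002],"roll":0},
    {"offset":[0,0,0.004],"roll":0},
    {"offset":[0,0,0.006],"roll":0},
    {"offset":[0,0,0.006],"roll":0},
    {"offset":[0,0,0.006],"roll":0}
  ]
}}

```text
clock: 6.5
tool_pos: [0.4987, -0.2832, 0.0458]
eef_rot: [1.0, 0.009, 0.0, 0.0]
contact_force: [-0.4, 0.8, -1.3]
finger_gap: 0.208
```

```bash
python3 - <<'E'
from h import go; go(.4976,-.2848,.046,.018)
from cell import arm
import cv2
d=arm.snapshot("scene"); c=d["color"][140:260,320:480,::-1]
cv2.imwrite("pics/tray.png",cv2.resize(c,(640,480),interpolation=cv2.INTER_CUBIC))
E
```

```text
t 6.5 pos [ 0.4987 -0.2832  0.0458] head 0.0177 F [-0.4  0.8 -1.3] gap 17.8
offset [-0.0011  0.0016 -0.0002] roll -0.0003
```

View pics/tray.png

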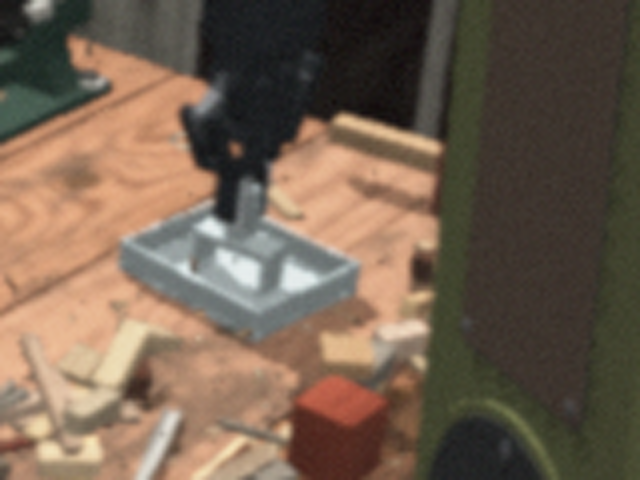

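The clip is over the tray floor, well inside the walls. Ease it down to contact, then release.

Emit:
{"op": "move_arm", "data": {
  "motion": [
    {"offset":[0,0,0.001],"roll":0},
    {"offset":[0,0,0.002],"roll":0},
    {"offset":[0,0,0.002],"roll":0}
  ]
}}

```text
clock: 6.85
tool_pos: [0.4989, -0.2834, 0.045]
eef_rot: [1.0, 0.009, 0.0, 0.0]
contact_force: [-3.1, 1.0, 5.8]
finger_gap: 0.209
```

Emit:
{"op": "move_arm", "data": {
  "motion": [
    {"offset":[0,0,0],"roll":0},
    {"offset":[0,0,0],"roll":0},
    {"offset":[0,0,0],"roll":0},
    {"offset":[0,0,0],"roll":0},
    {"offset":[0,0,0],"roll":0},
    {"offset":[0,0,0],"roll":0}
  ],
  "grip": 0.05
}}

```text
clock: 7.45
tool_pos: [0.4986, -0.2831, 0.0436]
eef_rot: [1.0, 0.009, -0.0, -0.0]
contact_force: [-0.8, 0.8, -0.9]
finger_gap: 0.59
```

Emit:
{"op": "move_arm", "data": {
  "motion": [
    {"offset":[0,0,-0.01],"roll":0},
    {"offset":[0,0,-0.025],"roll":0},
    {"offset":[0,0,-0.045],"roll":0},
    {"offset":[0,0,-0.07],"roll":0},
    {"offset":[0,0,-0.1],"roll":0},
    {"offset":[0,0,-0.1],"roll":0}
  ]
}}

```text
clock: 8.05
tool_pos: [0.5018, -0.2853, 0.1509]
eef_rot: [1.0, 0.009, 0.005, 0.003]
contact_force: [0.5, -0.6, 0.1]
finger_gap: 0.584
```

```bash
python3 - <<'E'
from h import go; go(.648,.220,.145,.018)
from cell import arm
import cv2
d=arm.snapshot("scene"); c=d["color"][140:260,320:480,::-1]
cv2.imwrite("pics/tray2.png",cv2.resize(c,(640,480),interpolation=cv2.INTER_CUBIC))
E
```

```text
t 8.05 pos [ 0.5018 -0.2853  0.1509] head 0.0179 F [ 0.5 -0.6  0.1] gap 49.8
offset [ 0.1552 -0.5026  0.004 ] roll -0.0001
```

View pics/tray2.png

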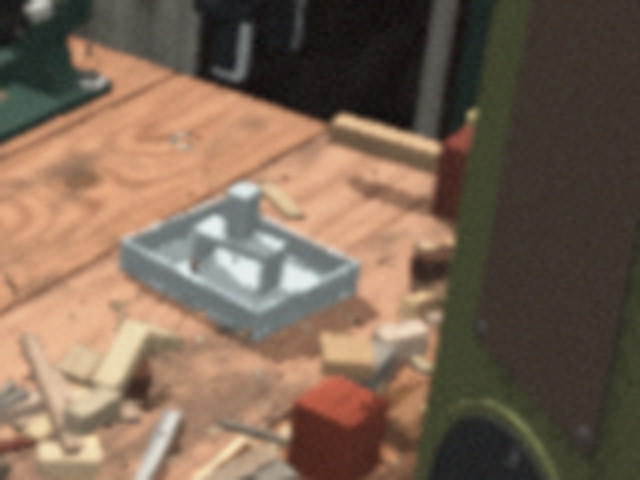

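The clip stands in the tray, released. Next, move to the carriage.

Emit:
{"op": "move_arm", "data": {
  "motion": [
    {"offset":[0.012,-0.04,0],"roll":0},
    {"offset":[0.026,-0.084,0],"roll":0},
    {"offset":[0.04,-0.13,0],"roll":0},
    {"offset":[0.054,-0.175,0],"roll":0},
    {"offset":[0.068,-0.22,0],"roll":0},
    {"offset":[0.082,-0.266,0],"roll":0},
    {"offset":[0.096,-0.311,0],"roll":0},
    {"offset":[0.11,-0.356,0],"roll":0}
  ]
}}

```text
clock: 8.9
tool_pos: [0.602, 0.0767, 0.1431]
eef_rot: [1.0, 0.009, -0.001, 0.0]
contact_force: [0.5, -0.5, 0.1]
finger_gap: 0.589
```

Emit:
{"op": "move_arm", "data": {
  "motion": [
    {"offset":[0.012,-0.04,0],"roll":0},
    {"offset":[0.025,-0.08,0],"roll":0},
    {"offset":[0.035,-0.115,0],"roll":0},
    {"offset":[0.042,-0.135,0],"roll":0},
    {"offset":[0.042,-0.135,0],"roll":0},
    {"offset":[0.042,-0.135,0],"roll":0}
  ]
}}

```text
clock: 9.5
tool_pos: [0.6413, 0.2104, 0.1428]
eef_rot: [1.0, 0.009, -0.001, 0.0]
contact_force: [0.2, -0.2, 0.2]
finger_gap: 0.585
```

```bash
python3 -c "
from h import go; go(.648,.220,.053,.018)"
```

```text
t 9.5 pos [0.6413 0.2104 0.1428] head 0.0187 F [ 0.2 -0.2  0.2] gap 50.0
offset [ 0.007  -0.0095  0.0898] roll 0.0007
```

Emit:
{"op": "move_arm", "data": {
  "motion": [
    {"offset":[0.007,-0.0095,0],"roll":0},
    {"offset":[0.007,-0.0095,0.02],"roll":0},
    {"offset":[0.007,-0.0095,0.045],"roll":0},
    {"offset":[0.007,-0.0095,0.065],"roll":0},
    {"offset":[0.007,-0.0095,0.08],"roll":0},
    {"offset":[0.007,-0.0095,0.09],"roll":0},
    {"offset":[0.007,-0.0095,0.09],"roll":0}
  ]
}}

```text
clock: 10.2
tool_pos: [0.6478, 0.2195, 0.0519]
eef_rot: [1.0, 0.009, -0.001, 0.0]
contact_force: [-0.1, 0.2, -1.0]
finger_gap: 0.587
```

Emit:
{"op": "move_arm", "data": {
  "motion": [
    {"offset":[0,0,0],"roll":0},
    {"offset":[0,0,0],"roll":0},
    {"offset":[0,0,0],"roll":0},
    {"offset":[0,0,0],"roll":0},
    {"offset":[0,0,0],"roll":0},
    {"offset":[0,0,0],"roll":0}
  ],
  "grip": 0.005,
  "grip_force": 50
}}

```text
clock: 10.8
tool_pos: [0.6498, 0.2207, 0.0555]
eef_rot: [1.0, 0.009, 0.001, -0.0]
contact_force: [-1.4, 1.5, 6.1]
finger_gap: 0.175
```

```bash
python3 -c "
from h import go; go(.651,.05,.053,.018)"
```

```text
t 10.8 pos [0.6498 0.2207 0.0555] head 0.0181 F [-1.4  1.5  6.1] gap 15.0
offset [-0.0019  0.1707  0.0023] roll 0.0001
```

The carriage is gripped, with the gap at 15 mm for its 16 mm tab. Slide it to just before the notch zone.

Emit:
{"op": "move_arm", "data": {
  "motion": [
    {"offset":[0,0.01,0],"roll":0},
    {"offset":[0,0.03,0],"roll":0},
    {"offset":[0,0.055,0],"roll":0},
    {"offset":[0,0.08,0],"roll":0},
    {"offset":[0,0.105,0],"roll":0},
    {"offset":[0,0.13,0],"roll":0},
    {"offset":[0,0.15,0],"roll":0},
    {"offset":[0,0.165,0],"roll":0}
  ]
}}

```text
clock: 11.6
tool_pos: [0.6537, 0.0565, 0.0555]
eef_rot: [1.0, 0.009, 0.003, -0.002]
contact_force: [3.4, 8.8, 3.6]
finger_gap: 0.174
```

Emit:
{"op": "move_arm", "data": {
  "motion": [
    {"offset":[0,0.002,0],"roll":0},
    {"offset":[0,0.004,0],"roll":0}
  ]
}}

```text
clock: 11.8
tool_pos: [0.6538, 0.0515, 0.0555]
eef_rot: [1.0, 0.009, 0.003, -0.001]
contact_force: [3.6, 3.3, 4.7]
finger_gap: 0.172
```

```bash
python3 -c "
from h import go; go(.651,.04,.053,.018)"
```

```text
t 11.8 pos [0.6538 0.0515 0.0555] head 0.0174 F [3.6 3.3 4.7] gap 14.7
offset [-0.003   0.0114  0.0025] roll -0.0006
```

Drag reads about 3 N. Now step through the notch zone 4 mm at a time, watching Fy.

Emit:
{"op": "move_arm", "data": {
  "motion": [
    {"offset":[0,0.006,0],"roll":0},
    {"offset":[0,0.012,0],"roll":0}
  ]
}}

```text
clock: 12.0
tool_pos: [0.654, 0.0408, 0.0555]
eef_rot: [1.0, 0.009, 0.003, -0.001]
contact_force: [4.5, 7.2, 4.6]
finger_gap: 0.177
```

Emit:
{"op": "move_arm", "data": {
  "motion": [
    {"offset":[0,0.002,0],"roll":0},
    {"offset":[0,0.004,0],"roll":0}
  ]
}}

```text
clock: 12.2
tool_pos: [0.6542, 0.0361, 0.0555]
eef_rot: [1.0, 0.009, 0.003, -0.001]
contact_force: [3.6, 4.2, 3.4]
finger_gap: 0.173
```

Emit:
{"op": "move_arm", "data": {
  "motion": [
    {"offset":[0,0.002,0],"roll":0},
    {"offset":[0,0.004,0],"roll":0}
  ]
}}

```text
clock: 12.4
tool_pos: [0.6542, 0.0321, 0.0555]
eef_rot: [1.0, 0.009, 0.003, -0.001]
contact_force: [4.4, 4.5, 4.2]
finger_gap: 0.174
```

Emit:
{"op": "move_arm", "data": {
  "motion": [
    {"offset":[0,0.002,0],"roll":0},
    {"offset":[0,0.004,0],"roll":0}
  ]
}}

```text
clock: 12.6
tool_pos: [0.6543, 0.0281, 0.0555]
eef_rot: [1.0, 0.009, 0.003, -0.001]
contact_force: [4.2, 4.4, 3.6]
finger_gap: 0.176
```

Emit:
{"op": "move_arm", "data": {
  "motion": [
    {"offset":[0,0.002,0],"roll":0},
    {"offset":[0,0.004,0],"roll":0}
  ]
}}

```text
clock: 12.8
tool_pos: [0.6544, 0.0241, 0.0555]
eef_rot: [1.0, 0.009, 0.003, -0.001]
contact_force: [5.1, 3.6, 4.1]
finger_gap: 0.171
```

Emit:
{"op": "move_arm", "data": {
  "motion": [
    {"offset":[0,0.002,0],"roll":0},
    {"offset":[0,0.004,0],"roll":0}
  ]
}}

```text
clock: 13.0
tool_pos: [0.6545, 0.0201, 0.0555]
eef_rot: [1.0, 0.009, 0.003, -0.001]
contact_force: [4.7, 3.9, 3.6]
finger_gap: 0.178
```

Emit:
{"op": "move_arm", "data": {
  "motion": [
    {"offset":[0,0.002,0],"roll":0},
    {"offset":[0,0.004,0],"roll":0}
  ]
}}

```text
clock: 13.2
tool_pos: [0.6546, 0.0161, 0.0555]
eef_rot: [1.0, 0.009, 0.003, -0.001]
contact_force: [3.6, 5.3, 3.4]
finger_gap: 0.177
```

Emit:
{"op": "move_arm", "data": {
  "motion": [
    {"offset":[0,0.002,0],"roll":0},
    {"offset":[0,0.004,0],"roll":0}
  ]
}}

```text
clock: 13.4
tool_pos: [0.6548, 0.0121, 0.0555]
eef_rot: [1.0, 0.009, 0.003, -0.001]
contact_force: [4.3, 5.1, 3.8]
finger_gap: 0.173
```

Emit:
{"op": "move_arm", "data": {
  "motion": [
    {"offset":[0,0.002,0],"roll":0},
    {"offset":[0,0.004,0],"roll":0}
  ]
}}

```text
clock: 13.6
tool_pos: [0.6548, 0.0081, 0.0555]
eef_rot: [1.0, 0.009, 0.003, -0.001]
contact_force: [4.5, 4.4, 2.8]
finger_gap: 0.174
```

Emit:
{"op": "move_arm", "data": {
  "motion": [
    {"offset":[0,0.002,0],"roll":0},
    {"offset":[0,0.004,0],"roll":0}
  ]
}}

```text
clock: 13.8
tool_pos: [0.6549, 0.0022, 0.0555]
eef_rot: [1.0, 0.009, 0.003, 0.001]
contact_force: [6.3, -3.4, 3.5]
finger_gap: 0.173
```

Emit:
{"op": "move_arm", "data": {
  "motion": [
    {"offset":[0,0.002,0],"roll":0},
    {"offset":[0,0.004,0],"roll":0}
  ]
}}

```text
clock: 14.0
tool_pos: [0.655, 0.0004, 0.0555]
eef_rot: [1.0, 0.009, 0.003, -0.001]
contact_force: [4.6, 10.5, 4.5]
finger_gap: 0.175
```

Emit:
{"op": "move_arm", "data": {
  "motion": [
    {"offset":[0,0.002,0],"roll":0},
    {"offset":[0,0.004,0],"roll":0}
  ]
}}

```text
clock: 14.2
tool_pos: [0.655, -0.0012, 0.0555]
eef_rot: [1.0, 0.009, 0.003, -0.003]
contact_force: [6.2, 16.2, 4.4]
finger_gap: 0.174
```

Emit:
{"op": "move_arm", "data": {
  "motion": [
    {"offset":[0,0.002,0],"roll":0},
    {"offset":[0,0.004,0],"roll":0}
  ]
}}

```text
clock: 14.4
tool_pos: [0.6551, -0.0064, 0.0555]
eef_rot: [1.0, 0.009, 0.003, -0.001]
contact_force: [6.3, 5.1, 3.8]
finger_gap: 0.176
```

Emit:
{"op": "move_arm", "data": {
  "motion": [
    {"offset":[0,0.002,0],"roll":0},
    {"offset":[0,0.004,0],"roll":0}
  ]
}}

```text
clock: 14.6
tool_pos: [0.6553, -0.0118, 0.0555]
eef_rot: [1.0, 0.009, 0.003, -0.001]
contact_force: [6.0, 4.5, 3.7]
finger_gap: 0.171
```

The notch shows clearly: Fy dropped to -3 at y = 0.002, then rose to +16 at -0.001, and the carriage left it. Its centre is near y = 0.002, so I'll go back into it.

Emit:
{"op": "move_arm", "data": {
  "motion": [
    {"offset":[0,-0.003,0],"roll":0},
    {"offset":[0,-0.006,0],"roll":0}
  ]
}}

```text
clock: 14.8
tool_pos: [0.6552, -0.0083, 0.0555]
eef_rot: [1.0, 0.009, 0.003, 0.002]
contact_force: [5.8, -4.9, 3.6]
finger_gap: 0.177
```

Emit:
{"op": "move_arm", "data": {
  "motion": [
    {"offset":[0,-0.002,0],"roll":0},
    {"offset":[0,-0.002,0],"roll":0}
  ]
}}

```text
clock: 15.0
tool_pos: [0.6551, -0.0057, 0.0555]
eef_rot: [1.0, 0.009, 0.003, 0.001]
contact_force: [5.9, -1.3, 3.3]
finger_gap: 0.173
```

Emit:
{"op": "move_arm", "data": {
  "motion": [
    {"offset":[0,-0.002,0],"roll":0},
    {"offset":[0,-0.002,0],"roll":0}
  ]
}}

```text
clock: 15.2
tool_pos: [0.655, -0.0025, 0.0555]
eef_rot: [1.0, 0.009, 0.003, -0.0]
contact_force: [6.3, 4.3, 3.9]
finger_gap: 0.176
```

Emit:
{"op": "move_arm", "data": {
  "motion": [
    {"offset":[0,-0.002,0],"roll":0},
    {"offset":[0,-0.002,0],"roll":0}
  ]
}}

```text
clock: 15.4
tool_pos: [0.655, 0.0004, 0.0555]
eef_rot: [1.0, 0.009, 0.003, -0.001]
contact_force: [5.3, 6.2, 4.5]
finger_gap: 0.176
```

Emit:
{"op": "move_arm", "data": {
  "motion": [
    {"offset":[0,-0.001,0],"roll":0},
    {"offset":[0,-0.001,0],"roll":0}
  ]
}}

```text
clock: 15.6
tool_pos: [0.655, 0.0007, 0.0555]
eef_rot: [1.0, 0.009, 0.003, -0.0]
contact_force: [5.3, 2.5, 4.6]
finger_gap: 0.176
```

Emit:
{"op": "move_arm", "data": {
  "motion": [
    {"offset":[0,-0.001,0],"roll":0},
    {"offset":[0,-0.001,0],"roll":0}
  ]
}}

```text
clock: 15.8
tool_pos: [0.655, 0.0009, 0.0555]
eef_rot: [1.0, 0.009, 0.003, 0.0]
contact_force: [5.3, -1.1, 4.1]
finger_gap: 0.176
```

Emit:
{"op": "move_arm", "data": {
  "motion": [
    {"offset":[0,-0.001,0],"roll":0},
    {"offset":[0,-0.001,0],"roll":0}
  ]
}}

```text
clock: 16.0
tool_pos: [0.655, 0.0011, 0.0555]
eef_rot: [1.0, 0.009, 0.003, 0.001]
contact_force: [5.8, -2.4, 3.1]
finger_gap: 0.174
```

Emit:
{"op": "move_arm", "data": {
  "motion": [
    {"offset":[0,-0.001,0],"roll":0},
    {"offset":[0,-0.001,0],"roll":0}
  ]
}}

```text
clock: 16.2
tool_pos: [0.655, 0.0013, 0.0555]
eef_rot: [1.0, 0.009, 0.003, 0.002]
contact_force: [5.5, -4.3, 2.9]
finger_gap: 0.175
```

The carriage is locked in the notch: 1 mm commanded moves it only 0.2 mm. Take off the residual push, settle and check.

Emit:
{"op": "move_arm", "data": {
  "motion": [
    {"offset":[-0.002,0.001,0],"roll":0},
    {"offset":[-0.002,0.001,0],"roll":0},
    {"offset":[-0.002,0.001,0],"roll":0},
    {"offset":[-0.002,0.001,0],"roll":0},
    {"offset":[-0.002,0.001,0],"roll":0}
  ]
}}

```text
clock: 16.7
tool_pos: [0.655, 0.0011, 0.0555]
eef_rot: [1.0, 0.009, 0.006, 0.001]
contact_force: [13.6, -1.8, -1.9]
finger_gap: 0.176
```

```bash
python3 - <<'E'
from h import go; go(.655,.001,.0555,.018)
from cell import arm
import cv2
d=arm.snapshot("scene"); c=d["color"][:,:,::-1]
cv2.imwrite("pics/final.png",cv2.resize(c[100:340,80:480],(800,480),interpolation=cv2.INTER_CUBIC))
s=arm.read_state();print(s["tool_pos"],s["contact_force"],s["joint_vel"].round(4))
E
```

```text
t 16.7 pos [0.655  0.0011 0.0555] head 0.0178 F [13.6 -1.8 -1.9] gap 15.0
offset [0.     0.0001 0.    ] roll -0.0002
[0.65497439 0.00112953 0.05553445] [14.09277974 -2.87965574 -1.24760058] [-0.001   0.0016  0.0009  0.0008  0.0025 -0.0005]
```

View pics/final.png

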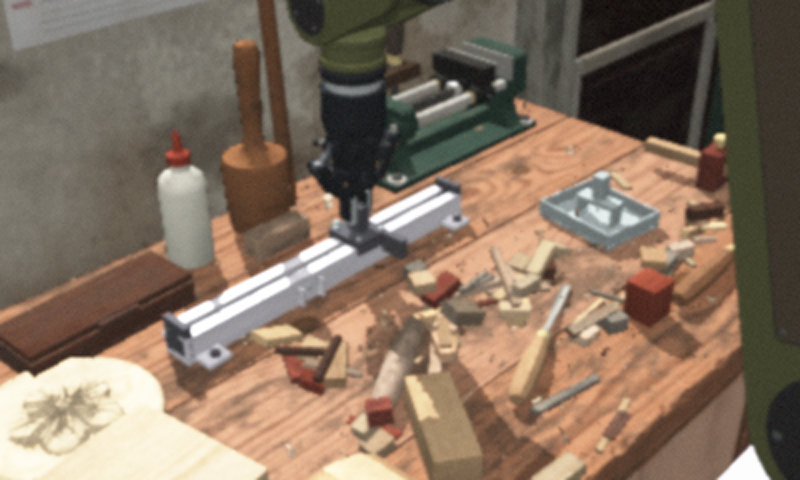

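The carriage is held past the pocket at (355,235), the clip is in the tray at (600,205), and the bystanders are unmoved. My side correction went the wrong way, because Fx rose to 14 N. I'll reverse it.

Emit:
{"op": "move_arm", "data": {
  "motion": [
    {"offset":[0.0015,0.0004,0],"roll":0},
    {"offset":[0.003,0.0004,0],"roll":0},
    {"offset":[0.0035,0.0004,0],"roll":0},
    {"offset":[0.0035,0.0004,0],"roll":0},
    {"offset":[0.0035,0.0004,0],"roll":0}
  ]
}}

```text
clock: 17.25
tool_pos: [0.655, 0.0011, 0.0555]
eef_rot: [1.0, 0.009, 0.001, 0.001]
contact_force: [-0.4, -1.5, 8.3]
finger_gap: 0.174
```

```bash
python3 -c "
from cell import arm
print(arm.hand_in())"
```

```text
the job is handed in; nothing more can be done
None
```

I pulled the clip straight up off the rail and stood it, released, near the middle of the parts tray. I then slid the carriage past the clip's pocket into the notch and handed in while still holding it there, at 17.25 s on the robot's clock.

- **Finding the notch:** I stepped the carriage along in 4 mm steps. On the first pass it went about 13 mm past the notch, so I brought it back in. The pull felt from each side puts the notch's centre at about y = 0.001 m (world).
- **Carriage at hand-in:** it read y = 0.0011 m. In the notch, a 1 mm command moved the carriage only about 0.2 mm. The side and lengthwise forces were under 2 N, and the gripper was set to 50 N with the fingers stopped on the tab.
- **Ball not read directly:** the ball's own reading is not available to me, so "seated" rests on the force and position readings.
- **Correction:** a late sideways adjustment went the wrong way and raised the side force to 14 N. I reversed it before handing in, and that force fell to about 0.
- **Last picture:** taken just before that reversal, it shows the clip standing in the tray and the bystanders in view where they were.

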